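Snap the pattern roller into its sprung clip holder

TASK

Take the terracotta pattern roller off its wooden rest and snap it sideways into both spring clips of the holder, fully home and level, with its end pushing the white spring foot of the end stop in about half way, so that it can neither rattle nor bottom the spring out. Press gently, let go, and leave the jars and the water dropper where they stand.

Things in the scene. Friction and masses are not known exactly. Their poses are not given: they have to be found in the camera images.
- roller: pattern roller, loose, 168 mm long, 0.1 to 0.2 kg: terracotta barrel 26 mm in diameter, 52 mm long, in the middle (grip it there), with two pale rings; on either side a plain aluminium journal 16 mm in diameter, 58 mm long. Ends alike. Origin at its middle, on the axis; y runs along the roller. It starts in the notches of the rest
- rest: wooden rest, fixed: plate 62x130 mm, 8 mm thick, two notched cheeks 40 mm high at y = -50 and +50 mm that carry the journals; the barrel hangs free between them. Origin under its middle; y runs along the lying roller, whose axis is 33 mm above the table
- holder: roller holder, fixed: dark wooden base 70 mm wide (x), from y = -76 to +130 mm, top 12 mm above the table. Origin on the table under the middle between the clips; y runs along the seated roller towards the end stop. Two steel spring clips, 12 mm wide, stand at y = -54 and +54 mm and open upward; between them the base is free
- seat (a point): point on the axis of a fully seated roller, midway between the two clips, 50 mm above the table; axes as the holder's. The roller's middle need not be here: along y the end stop decides, within 14 mm either way
- clip_far (a point): seat axis in the clip at y = -54 mm, away from the end stop. Each clip: two sprung jaws that close over the 16 mm journal, lead-in flares up to 14 mm above this point, a fixed saddle under the journal. A roller only lying on the flares has its axis 13 mm above this point
- clip_stop (a point): seat axis in the clip at y = +54 mm, beside the end stop. Snapping in takes 15 to 20 N downward, both clips together, most at 13 to 8 mm above the seat; then the roller drops onto the rigid saddles. Seated, the clips hold it by friction against an axial push of 6 N or more
- end_stop: blue bracket at the holder's end, fixed to it; origin at its foot, y = +117 mm, z = 12 mm of the holder; axes as the holder's. It carries a brass sleeve, screwed in or out and set differently each time (not reported), with a spring plunger whose white foot faces the clips, 20 mm wide, from 11 mm below to 27 mm above the seat axis
- stop_axis (a point): fixed point in the bracket on the plunger's axis, 117 mm from the seat along +y. Untouched, the foot's face stands anywhere from 70 to 92 mm from the seat along +y. The roller's end pushes it in along +y: travel 6 mm, 1 N per mm from zero, so half way is 3 N and the hard bottom comes at 6 N. It can be pushed in before snapping or after
- jar_teal: bystander: teal paint jar with a red lid, 58 mm across, 62 mm high, loose; origin under its middle
- jar_white: bystander: white paint jar with a red lid, 50 mm across, 50 mm high, loose; origin under its middle
- water_dropper: bystander: round green glazed water dropper, 71 mm across and high, loose; origin under its middle
There are look-alikes about, which are no part of the job. Of the things that look like the roller, the largest one is meant.

How it is judged:
At the end, for the whole second after the job is handed in: The roller lies in both clips: its axis within 2 mm of the seat in height and sideways and within 0.03 rad of the clips' line, its end pressing the spring foot with 1.2 to 4.8 N (1.2 to 4.8 mm of its 6 mm), released and at rest (z of roller in the frame of seat between -0.002 and 0.002 m and x of roller in the frame of seat between -0.002 and 0.002 m and y of roller in the frame of seat between -0.017 and 0.017 m and angle between the y axis of roller and the y axis of seat, either way round below 0.03 rad and contact force between roller and end_stop between 1.2 and 4.8 N and linear speed of roller below 0.01 m/s); the robot touches nothing.
It fails at once if the roller forced against the holder: more than 60 N, all contacts added up (the squeeze of the clips on a seated roller, about 22 N, included) (contact force between roller and holder above 60 N).
It fails at once if the spring end stop bottomed out hard: more than 12 N between roller and end stop (contact force between roller and end_stop above 12 N).
It fails at once if the robot pressed on the holder itself with more than 10 N (contact force between the arm and holder above 10 N).
It fails at once if a jar or the water dropper moved more than 20 mm (distance of any of jar_teal, jar_white, water_dropper from where it was at the start of the episode above 0.02 m).
It also fails if it takes over 48 s, if anything falls off the work surface, if the arm or the gripper's body presses on something with over 40 N, if the wrist force passes 120 N, or if a joint passes its speed limit or range.

ROBOT

A 6-joint arm with a two-finger parallel gripper is mounted at the origin on a cart in front of the work surface, level with it; the furniture and walls round the work are solid. World frame = base frame: x ahead of the robot, y to its left, z up, the work surface at z = 0. Lengths are in m, angles in rad, forces in N, time in s.
With the tool pointing down it reaches from about 0.375 to 0.9 m from the base axis. Payload 3.1 kg.
Tool frame: the origin (TCP) lies on the centre line of the jaws, within the pads' length; the fingertips stand robot.tip_reach ahead of it and the grasp point (between the pads) lies 8 mm behind it (robot.tip_reach is the distance from the TCP to the fingertips, in m); z points along the fingers, y is the line along which they close (so a half turn about z gives the same grasp; the last joint's range is limited). The gripper opens to 87 mm and grips with 3 to 60 N. Pads are 19 mm wide; open, the fingers measure 117 mm over their backs; the gripper's body (75 mm by 190 mm) begins 51 mm behind the grasp point.
Start: joints at [-0.178, 0.527, 1.433, -0, 1.181, -0.178], TCP at [0.625, 0, 0.234] pointing down, gripper open.
Joint ranges: [-3.08, 3.08], [-0.75, 2.2], [0.22, 2.44], [-1.43, 4.57], [0, 2.65], [-2.85, 2.85]. Speed limits (rad/s): [2.79, 2.79, 3.14, 3.14, 3.14, 3.14].

INTERFACE

Orientations are given as a unit quaternion [x, y, z, w].
In Python, from rig import robot gives the robot as it stands.
- The arm moves only by the tool jog_arm, never from a script. Its argument "motion" is one flat list of numbers, 7 for each row, row after row: the shift along the tool's x, y, z scaled (see below), then the turn, a rotation vector about the tool's x, y, z scaled (see below), then the gripper's target within -1 to 1 (shut at 1, half-way at 0, fully open at -1). In form: [x, y, z, rx, ry, rz, hand, x, y, z, rx, ry, rz, hand, ...]. A call has 1 to 12 rows; each row shifts and turns the commanded pose from where the row before left it, along the tool's axes as they then stand; what a row does not reach is not made up. The controller multiplies each number of a shift by 4 cm and each number of a turn by 4 degrees. A row lasts 1/8 s, in which the tool goes at most 62.5 mm and 10.7 degrees, less where a joint would pass 70% of its speed; a pose out of reach is approached as far as the arm can. A call with a number of a shift or a turn outside -1 to 1 is refused whole. A call with a gripper value outside its range is refused whole. The fingers move at their own pace and stop on an object; "grip_force" is the grip in N (left out, the last holds). Time passes only in rows, so rows that do not move let the fingers close. It gives the time, the measured TCP pose, the force, the opening and the grip force at its end, in the units of the state.
- robot.get_obs(): the state, without advancing time (a new reading comes with each control period).
- robot.camera(name): name is "scene" or "side" or "wrist"; returns the picture (480x640x3 uint8, blue, green, red); there is no depth.
- robot.calibration(name): a dict with "fx", "fy", "cx", "cy" (pixels), "R" (3x3) and "t" (3): a world point X has camera coordinates R X + t; the wrist camera has in their place "T_tool_cam" (4x4, takes a point from camera to tool coordinates, whose origin is the TCP and whose axes are the flange's). Camera axes: x right, y down, z forward; pixel columns grow to the right and rows downward; lengths in m; the calibration is good to about 2 mm. A picture is of the moment at which its call begins: read the wrist's pose just before it. calibration takes no time and is no camera call.
- robot.hand_in(): hands the job in; it is judged then, once.
The state is a dict: "time": time; "q": joint angles; "joint_velocities": joint speeds; "joint_torque": joint torques, N m; "position": TCP position; "tool_rot": TCP orientation; "ft_force": force on the tool from outside, world axes, zero at the start; "moment": the same for the moment, N m; "grip_width": finger opening in m; "grip_force": force on a finger pad.
Only numpy, scipy, OpenCV 4.12 (cv2) and the standard library are available. Lean on these libraries where they do the work, as an engineer would, in place of code of your own. Each camera call takes 0.05 s, during which the arm holds its last target. There are 200 camera calls.

## Working session

There is one attempt and no reset: what is moved stays moved. The work goes in short steps, Python scripts to look and compute and a tool call to move; the robot and the scene stay as the last step left them, time stands still between calls to the robot, and variables do not carry over. Pictures are saved under pics/ and viewed, at most 10 in all, crops included, and the job is handed in when it is done.

Besides the shell and the picture viewer there is one more tool, called after "Call:" as name(argument=value, ...) on one line, values as JSON. jog_arm: Moves the arm, as the interface text tells. Shifts and turns lie within -1 to 1; 1 stands for 4 cm of shift or 4 degrees of turn. Its arguments: {"type":"object","properties":{"motion":{"type":"array","items":{"type":"number"}},"grip_force":{"type":"number"}},"required":["motion"]}

```bash
ls; mkdir -p pics; cat > h.py <<'E'
import numpy as np, cv2
from rig import robot
from scipy.spatial.transform import Rotation as R
def cam(name):
    """K, Rwc(world->cam), t"""
    c=robot.calibration(name)
    if 'R' in c: return c,np.array(c['R']),np.array(c['t'])
    o=robot.get_obs(); T=np.eye(4);T[:3,:3]=R.from_quat(o['tool_rot']).as_matrix();T[:3,3]=o['position']
    M=np.linalg.inv(T@np.array(c['T_tool_cam'])); return c,M[:3,:3],M[:3,3]
def plane(C,u,v,z):
    c,Rm,t=C; d=Rm.T@np.array([(u-c['cx'])/c['fx'],(v-c['cy'])/c['fy'],1]); o=-Rm.T@t
    return o+d*(z-o[2])/d[2]
def proj(C,X):
    c,Rm,t=C; p=Rm@np.array(X)+t; return np.array([c['fx']*p[0]/p[2]+c['cx'],c['fy']*p[1]/p[2]+c['cy']])
E
python3 - <<'E'
from h import *
print(robot.get_obs(), robot.tip_reach)
for n in ['scene','side','wrist']:
    C=cam(n); cv2.imwrite(f'pics/{n}0.png',robot.camera(n)); print(n,-C[1].T@C[2],C[0]['fx'],C[0]['cx'],C[0]['cy'],C[1][2])
print(robot.calibration('wrist')['T_tool_cam'])
E
```

```text
pics
{'time': 0.0, 'q': array([-1.78524030e-01,  5.28497018e-01,  1.43385104e+00,  6.61275883e-06,
        1.18134899e+00, -1.78522058e-01]), 'joint_velocities': array([-0.00013688, -0.00102197, -0.00017904, -0.00175231, -0.0011991 ,
        0.00112421]), 'joint_torque': array([-5.45745443e-04, -4.40045428e+01, -1.76593530e+01,  6.32597599e-02,
        5.83207863e-02, -1.53719384e-04]), 'position': array([6.24330169e-01, 1.37143169e-04, 2.32568924e-01]), 'tool_rot': array([ 7.07107977e-01,  7.07104803e-01, -5.97560570e-04, -8.66055094e-04]), 'ft_force': array([-0.39880349, -0.56788248,  0.35975217]), 'moment': array([-0.00276851,  0.03367458,  0.04741268]), 'grip_force': 0.0, 'grip_width': 0.0871101894045395} 0.011
scene [-0.01013984 -0.63195348  1.00017043] 615.9994728513424 317.715279705467 239.66194544223148 [ 0.45856131  0.48492866 -0.74469169]
side [ 0.30697302 -0.95700773  0.78347802] 581.4072162139878 316.6750431189097 243.34417494179618 [ 0.24187961  0.76904713 -0.59165933]
wrist [0.62554943 0.07640618 0.38400995] 390.7631756199259 311.11172972762864 242.04102130614166 [-0.00271803 -0.27953807 -0.96013076]
[[ 2.57078746e-04 -9.60037918e-01 -2.79869844e-01  7.63200614e-02]
 [ 9.99999453e-01  5.30425152e-04 -9.00953273e-04  8.88500139e-04]
 [ 1.01339931e-03 -2.79869460e-01  9.60037530e-01 -1.51296263e-01]
 [ 0.00000000e+00  0.00000000e+00  0.00000000e+00  1.00000000e+00]]
```

View pics/scene0.png

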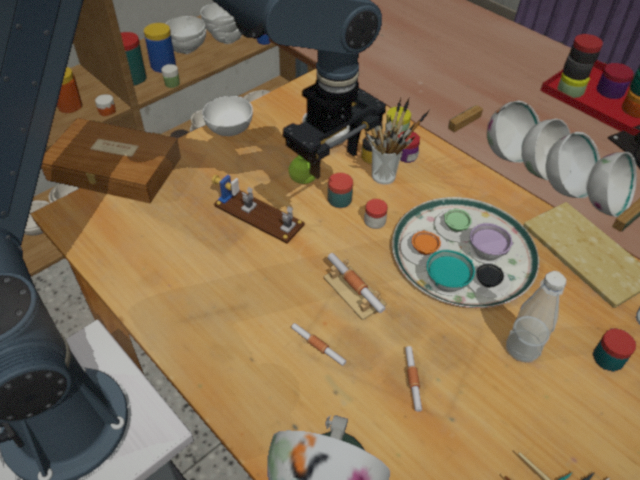

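View pics/side0.png

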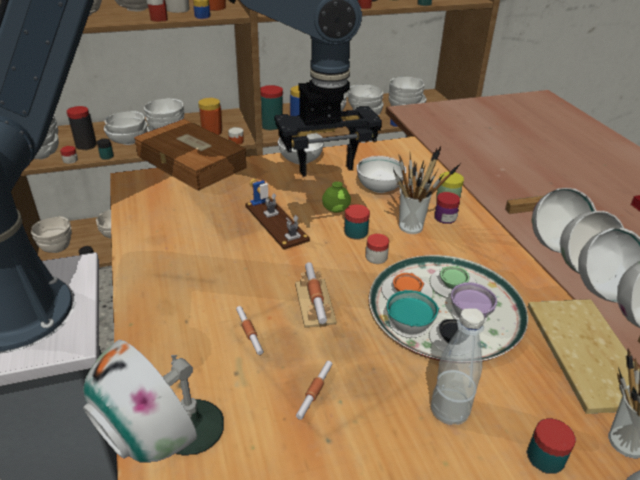

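View pics/wrist0.png

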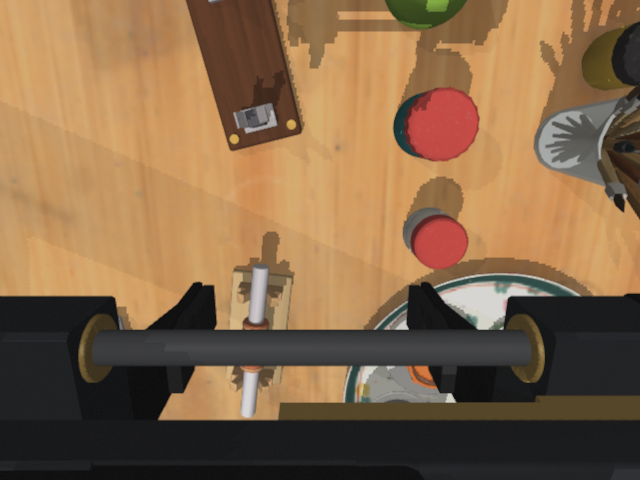

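The scene and side views show the rest with the large roller at scene (355,282) and wrist (254,340). The holder is beyond it at scene (258,213), with the blue stop at the upper left (226,187). The jars are at scene (340,190) and (376,213), and two smaller look-alike rollers are nearer the camera.

```bash
python3 - <<'E'
from h import *
W=cam('wrist');S=cam('scene');D=cam('side')
for n,C,pts in [('w',W,[(260,266),(248,414),(254,325)]),('s',S,[(332,258),(378,307),(355,282)]),('d',D,[(310,266),(321,318),(315,292)])]:
    p=[plane(C,*q,.033) for q in pts]; print(n,np.round(p,4).tolist(), np.linalg.norm(p[0]-p[1]),np.degrees(np.arctan2(*(p[0]-p[1])[:2])))
print('holder near corners', [np.round(plane(W,*q,.012),4).tolist() for q in [(230,150),(301,132)]])
print('scene holder corners', [np.round(plane(S,*q,.012),4).tolist() for q in [(291,241),(304,223),(215,203)]])
print('side holder', [np.round(plane(D,*q,.012),4).tolist() for q in [(289,246),(308,237),(246,206)]])
for n,z,a in [('teal',.062,(443,124)),('white',.05,(440,242))]: print(n,plane(W,*a,z))
E
```

```text
w [[0.576, -0.0497, 0.033], [0.557, -0.2182, 0.033], [0.5677, -0.1121, 0.033]] 0.16964533931070144 6.434719786771266
s [[0.5728, -0.059, 0.033], [0.5533, -0.2077, 0.033], [0.5637, -0.1349, 0.033]] 0.14995986160183267 7.468496016319166
d [[0.5777, -0.0538, 0.033], [0.5543, -0.2081, 0.033], [0.5644, -0.1349, 0.033]] 0.1560078665544635 8.630528433859652
holder near corners [[0.5493, 0.057, 0.012], [0.6153, 0.0731, 0.012]]
scene holder corners [[0.5532, 0.0472, 0.012], [0.6094, 0.0681, 0.012], [0.5014, 0.2502, 0.012]]
side holder [[0.56, 0.0524, 0.012], [0.6103, 0.0743, 0.012], [0.4997, 0.2392, 0.012]]
teal [0.72871242 0.07966659 0.062     ]
white [ 0.7393905  -0.02071243  0.05      ]
```

Call:
jog_arm(motion=[0.8,-0.38,0,0,0,0,-1,0.8,-0.38,0,0,0,0,-1,0.8,-0.38,0,0,0,0,-1,0.8,-0.38,0,0,0,0,-1,0,0,0,0,0,-0.86,-1,0,0,0,0,0,-0.86,-1,0,0,0,0,0,-0.86,-1,0,0,0,0,0,-0.86,-1,0,0,0,0,0,0,-1,0,0,0,0,0,0,-1])

```text
time: 1.4
position: [0.564, 0.128, 0.2334]
tool_rot: [0.618, 0.786, -0.0, -0.0]
ft_force: [-0.0, 0.5, -0.2]
grip_width: 0.0868
grip_force: 0.0
```

```bash
python3 - <<'E'
from h import *
o=robot.get_obs();print(o['time'],o['position'],R.from_quat(o['tool_rot']).as_matrix())
np.savez('w1.npz',**{k:o[k] for k in('position','tool_rot')})
cv2.imwrite('pics/wrist1.png',robot.camera('wrist'))
E
```

```text
1.4 [0.56403122 0.12802231 0.23337531] [[-2.37028268e-01  9.71502654e-01 -4.40356200e-04]
 [ 9.71502747e-01  2.37028295e-01  9.17829931e-06]
 [ 1.13293621e-04 -4.25631742e-04 -9.99999903e-01]]
```

View pics/wrist1.png

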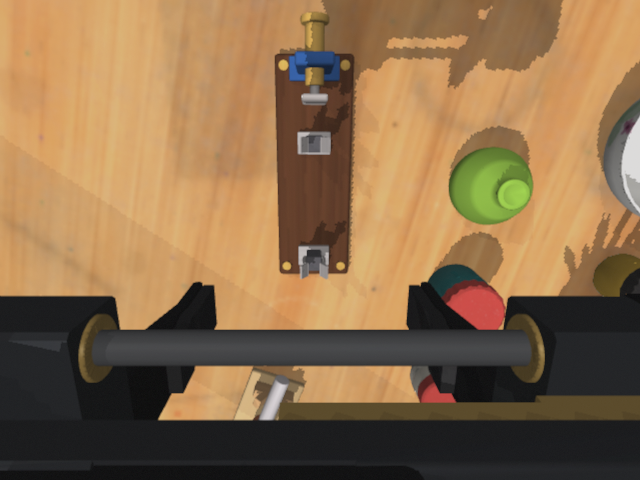

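The wrist view now shows the whole holder upright in the image: base corners near (275,54), (353,54), (349,273), (279,273), clips at (314,143) and (314,262), white foot at (314,98). The dropper and jars are well clear on the right. I'll zoom on the clips and foot.

```bash
python3 - <<'E'
from h import *
im=cv2.imread('pics/wrist1.png')
c=im[45:170,260:370]; a=cv2.resize(c,None,fx=4.5,fy=4.5,interpolation=cv2.INTER_CUBIC)
b=cv2.resize(im[235:285,260:370],None,fx=2.6,fy=2.6,interpolation=cv2.INTER_CUBIC)
out=np.zeros((563,495+286,3),np.uint8); out[:a.shape[0],:495]=a[:563]; out[:b.shape[0],495:495+b.shape[1]]=b
cv2.imwrite('pics/z1.png',out)
hsv=cv2.cvtColor(im,cv2.COLOR_BGR2HSV)
m=((hsv[...,0]<14)&(hsv[...,1]>70)&(hsv[...,2]<110)).astype(np.uint8); m[:,:265]=0;m[:,365:]=0;m[282:]=0
m=cv2.morphologyEx(m,cv2.MORPH_CLOSE,np.ones((25,25)))
ct=max(cv2.findContours(m,0,2)[0],key=cv2.contourArea); print(cv2.minAreaRect(ct),cv2.boxPoints(cv2.minAreaRect(ct)).tolist())
C=cam('wrist')
for q in cv2.boxPoints(cv2.minAreaRect(ct)): print(plane(C,*q,.012))
E
```

```text
((314.5, 162.5), (219.0, 79.0), 90.0) [[275.0, 53.0], [354.0, 53.0], [354.0, 272.0], [275.0, 272.0]]
[0.50083561 0.25569438 0.012     ]
[0.5676635  0.27201036 0.012     ]
[0.62194087 0.07617386 0.012     ]
[0.5439747  0.05707477 0.012     ]
```

View pics/z1.png

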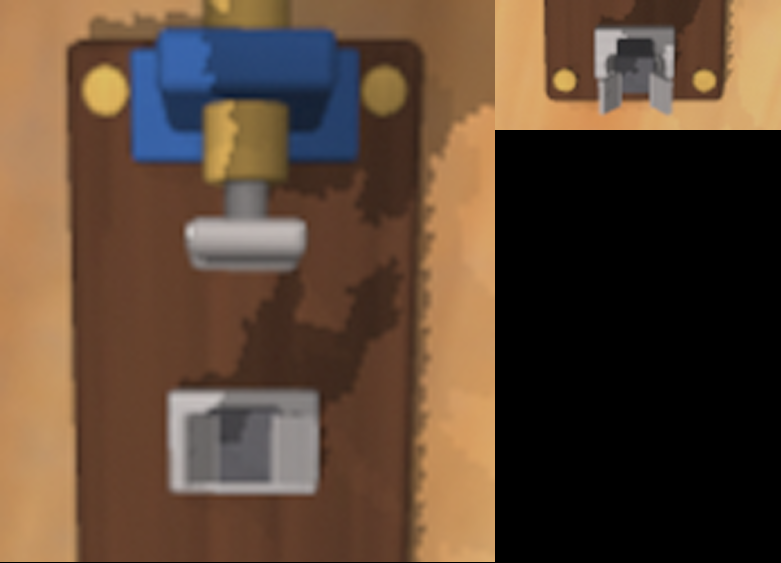

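The zoom shows the foot's front top edge at about row 100.5, the face's lower edge at about row 105, and clip_stop spanning columns 297–331. The base corners are now clear.

```bash
python3 - <<'E'
from h import *
C=cam('wrist')
c=np.array([plane(C,*q,.012)[:2] for q in [(275.1,54.3),(353.8,54.3),(348.1,272.7),(280.4,272.7)]])
far=(c[0]+c[1])/2; near=(c[2]+c[3])/2
print('len',np.linalg.norm(far-near),'w',np.linalg.norm(c[0]-c[1]),np.linalg.norm(c[2]-c[3]))
y=(far-near)/np.linalg.norm(far-near); x=np.array([y[1],-y[0]]); mid=(far+near)/2; seat=mid-.027*y
print('seat',seat,'heading',np.degrees(np.arctan2(-y[0],y[1])))
H=lambda p:((p[:2]-seat)@x,(p[:2]-seat)@y)
print('foot top',H(plane(C,314.6,100.5,.077)),'bot',H(plane(C,314.6,105,.039)),'back top',H(plane(C,314.6,93.4,.077)))
print('clip_stop top',[H(plane(C,u,v,.064)) for u,v in[(297.3,131.7),(331.1,154.3)]])
print('clip_far top',[H(plane(C,260+(u-495)/2.6,235+v/2.6,.064)) for u,v in[(597,27),(674,110)]])
Ts=cam('wrist'); print('cam in H',H(-C[1].T@C[2]))
np.savez('hold.npz',seat=seat,y=y)
E
```

```text
len 0.20287717445724196 w 0.06858784889483248 0.06882640212219497
seat [0.56512128 0.13811393] heading 13.813385629801395
foot top (np.float64(-0.0002832211295697525), np.float64(0.08632463817055482)) bot (np.float64(-1.0067729788753538e-05), np.float64(0.08522249059233461)) back top (np.float64(-0.000288702314558679), np.float64(0.09126409460033597))
clip_stop top [(np.float64(-0.013831124816398985), np.float64(0.06395979229791715)), (np.float64(0.013092268889202216), np.float64(0.04647193675415062))]
clip_far top [(np.float64(-0.01323277440845124), np.float64(-0.029807000077371148)), (np.float64(0.012476949132577799), np.float64(-0.05909175041632566))]
cam in H (np.float64(-0.0024633545636277014), np.float64(0.0665439589767555))
```

Call:
jog_arm(motion=[-0.97,-0.23,0,0,0,0,-1,-0.97,-0.23,0,0,0,0,-1,-0.97,-0.23,0,0,0,0,-1,-0.97,-0.23,0,0,0,0,-1,-0.97,-0.23,0,0,0,0,-1,-0.97,-0.23,0,0,0,0,-1,-0.97,-0.23,0,0,0,0,-1,-0.97,-0.23,0,0,0,0,-1,0,0,0,0,0,1,-1,0,0,0,0,0,1,-1,0,0,0,0,0,1,-1,0,0,0,0,0,1,-1])

```text
time: 2.95
position: [0.5664, -0.1911, 0.2335]
tool_rot: [0.722, 0.692, -0.0, -0.0]
ft_force: [0.3, 0.2, 0.0]
grip_width: 0.0872
grip_force: 0.0
```

Call:
jog_arm(motion=[0,0,0,0,0,1,-1,0,0,0,0,0,0.2,-1,0,0,0,0,0,0,-1,0,0,0,0,0,0,-1])

```text
time: 3.45
position: [0.5665, -0.1909, 0.2335]
tool_rot: [0.749, 0.663, -0.0, -0.0]
ft_force: [-0.2, -0.4, 0.6]
grip_width: 0.087
grip_force: 0.0
```

```bash
python3 - <<'E'
from h import *
o=robot.get_obs();print(o['time'],o['position'],R.from_quat(o['tool_rot']).as_matrix()[:2])
cv2.imwrite('pics/wrist2.png',robot.camera('wrist'))
E
```

```text
3.45 [ 0.56651403 -0.19094525  0.23350832] [[ 1.22093366e-01  9.92518617e-01 -6.15443883e-05]
 [ 9.92518619e-01 -1.22093364e-01  3.72838587e-05]]
```

View pics/wrist2.png

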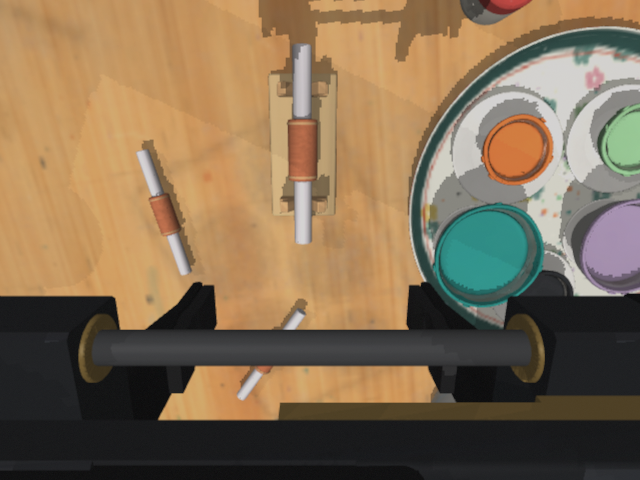

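The roller stands upright in the image, ends at (302,44) and (303,243), barrel centre near (302.5,150).

```bash
python3 - <<'E'
from h import *
im=cv2.imread('pics/wrist2.png');hsv=cv2.cvtColor(im,cv2.COLOR_BGR2HSV)
C=cam('wrist');o=robot.get_obs();T=R.from_quat(o['tool_rot']).as_matrix()
m=((hsv[...,0]<10)&(hsv[...,1]>110)).astype(np.uint8); m[:100]=0;m[195:]=0;m[:,:270]=0;m[:,340:]=0
x,y,w,h=cv2.boundingRect(m);print(x,y,w,h)
# journal column centres
for r in (55,65,225,235):
    g=np.where((hsv[r,285:320,1]<60)&(im[r,285:320].min(1)>90))[0]+285; print(r,g.min(),g.max())
a=plane(C,302.5,44.5,.033);b=plane(C,303.2,243,.033);print(a,b,np.linalg.norm(a-b))
mid=(a+b)/2;p=plane(C,x+w/2,y+h/2,.036);print('mid',mid,'barrel',p)
print('heading',np.degrees(np.arctan2((a-b)[0],(a-b)[1])),'tool',np.degrees(np.arctan2(T[0,0],T[1,0])))
d=mid-o['position'];print('delta tool',T.T@d)
E
```

```text
288 119 29 62
55 293 310
65 294 310
225 295 310
235 295 310
[ 0.57746475 -0.04922706  0.033     ] [ 0.55645359 -0.21705869  0.033     ] 0.16914173025629212
mid [ 0.56695917 -0.13314287  0.033     ] barrel [ 0.56678476 -0.13244565  0.036     ]
heading 7.135841010418647 tool 7.019658612016372
delta tool [ 0.05744319 -0.00663626  0.20055579]
```

Call:
jog_arm(motion=[0.72,-0.083,0,0,0,0,-1,0.72,-0.083,0,0,0,0,-1,0,0,0.87,0,0,0,-1,0,0,0.87,0,0,0,-1,0,0,0.87,0,0,0,-1,0,0,0.87,0,0,0,-1,0,0,0.87,0,0,0,-1,0,0,0.86,0,0,0,-1,0,0,0,0,0,0,-1,0,0,0,0,0,0,-1], grip_force=10)

```text
time: 4.75
position: [0.5678, -0.1333, 0.026]
tool_rot: [0.749, 0.662, 0.0, 0.001]
ft_force: [-0.4, 0.9, -0.2]
grip_width: 0.087
grip_force: 0.0
```

Call:
jog_arm(motion=[0,0,0,0,0,0,1,0,0,0,0,0,0,1,0,0,0,0,0,0,1,0,0,0,0,0,0,1,0,0,0,0,0,0,1,0,0,0,0,0,0,1,0,0,0,0,0,0,1,0,0,0,0,0,0,1], grip_force=10)

```text
time: 5.75
position: [0.566, -0.1327, 0.025]
tool_rot: [0.749, 0.662, -0.001, -0.001]
ft_force: [-2.7, -0.9, 0.8]
grip_width: 0.026
grip_force: 10.0
```

Call:
jog_arm(motion=[0,0,0,0,0,0,1,0,0,0,0,0,0,1,0,0,-0.4,0,0,0,1,0,0,-0.9,0,0,0,1,0,0,-0.9,0,0,0,1,0,0,-0.9,0,0,0,1,0,0,0,0,0,-1,1,0,0,0,0,0,-1,1,0,0,0,0,0,-1,1,0,0,0,0,0,-1,1,0,0,0,0,0,-1,1,0,0,0,0,0,-0.21,1], grip_force=45)

```text
time: 7.25
position: [0.5679, -0.1331, 0.1502]
tool_rot: [0.617, 0.787, 0.001, 0.001]
ft_force: [-0.4, 0.2, -1.5]
grip_width: 0.0248
grip_force: 45.0
```

```bash
cat > st.py <<'E'
from h import *
h=np.load('hold.npz');y=h['y'];x=np.array([y[1],-y[0]])
def st():
    o=robot.get_obs();T=R.from_quat(o['tool_rot']).as_matrix();p=o['position']
    d=p[:2]-h['seat'];f=o['ft_force'];print('t',o['time'],'H xy',np.round([d@x,d@y],4),'z',p[2].round(4),'tcp axis in H deg',np.degrees(np.arctan2(T[:2,0]@x,T[:2,0]@y)).round(2),'tilt',T[2,:2].round(4),'F hx,hy,z',np.round([f[:2]@x,f[:2]@y,f[2]],2),'w',o['grip_width'].round(4),o['grip_force'])
if __name__=='__main__': st()
E
python3 st.py
```

```text
Traceback (most recent call last):
  File "st.py", line 6, in <module>
    if __name__=='__main__': st()
                             ~~^^
  File "st.py", line 5, in st
    d=p[:2]-h['seat'];f=o['ft_force'];print('t',o['time'],'H xy',np.round([d@x,d@y],4),'z',p[2].round(4),'tcp axis in H deg',np.degrees(np.arctan2(T[:2,0]@x,T[:2,0]@y)).round(2),'tilt',T[2,:2].round(4),'F hx,hy,z',np.round([f[:2]@x,f[:2]@y,f[2]],2),'w',o['grip_width'].round(4),o['grip_force'])
                                                                                                                                                                                                                                                             ^^^^^^^^^^^^^^^^^^^^^
AttributeError: 'float' object has no attribute 'round'
```

Call:
jog_arm(motion=[0.9,0.22,0,0,0,0,1,0.91,0.22,0,0,0,0,1,0.91,0.22,0,0,0,0,1,0.91,0.22,0,0,0,0,1,0.91,0.22,0,0,0,0,1,0.91,0.22,0,0,0,0,1,0.91,0.22,0,0,0,0,1,0,0,0,0,0,0,1,0,0,0,0,0,0,1])

```text
time: 8.38
position: [0.5665, 0.1286, 0.1495]
tool_rot: [0.617, 0.787, 0.0, 0.001]
ft_force: [-0.1, 0.6, -0.7]
grip_width: 0.0253
grip_force: 45.0
```

```bash
sed -i "s/o\['grip_width'\].round(4)/round(o['grip_width'],4)/" st.py; python3 st.py; python3 - <<'E'
from h import *
im=robot.camera('wrist');cv2.imwrite('pics/wrist3.png',im)
cv2.imwrite('pics/side3.png',cv2.resize(robot.camera('side')[130:330,160:400],None,fx=3,fy=3)[:600,:800]) 
E
```

```text
t 8.375 H xy [-0.001  -0.0096] z 0.1495 tcp axis in H deg 0.0 tilt [-0.0006  0.0009] F hx,hy,z [ 0.09  0.6  -0.7 ] w 0.0253 44.972127825021744
```

View pics/wrist3.png

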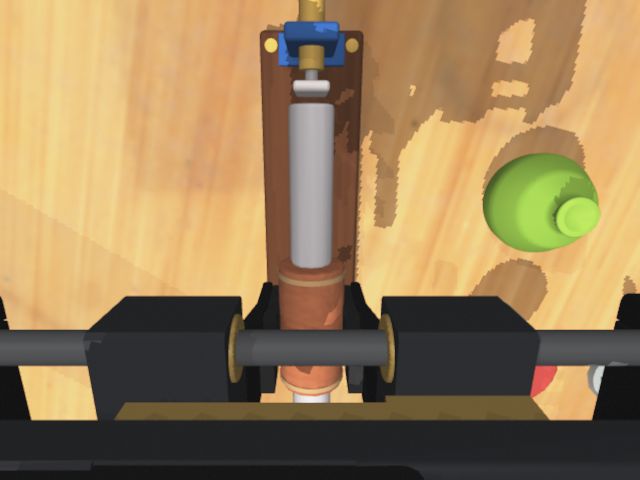

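The held roller's end is at row 103, columns 289–334. The foot at columns 292–330 is in line with it. I'll check the offsets numerically.

```bash
python3 - <<'E'
from st import *
C=cam('wrist');o=robot.get_obs();T=R.from_quat(o['tool_rot']).as_matrix()
H=lambda p:np.round([(p[:2]-h['seat'])@x,(p[:2]-h['seat'])@y],4)
im=cv2.imread('pics/wrist3.png');g=cv2.cvtColor(im,6).astype(float)
print(g[96:112,311].astype(int))
def edges(r,a,b):
    d=np.abs(np.convolve(g[r,a:b],[1,0,-1],'same'))[2:-2]; k=len(d)//2; return a+2+d[:k].argmax(),a+2+k+d[k:].argmax()
for r in (115,180,250): e=edges(r,275,350); print(r,e,'H mid',H(plane(C,sum(e)/2,r,.1575)),'width mm',1e3*np.linalg.norm(plane(C,e[0],r,.1575)-plane(C,e[1],r,.1575)))
for z in (.1575,.1655): print('end',H(plane(C,311.5,103,z)))
e=(292,330);print('foot top',H(plane(C,311,(88+93)/2,.077)),'row81-97 foot col:',g[78:100,300].astype(int))
E
```

```text
[ 90  73  62  62  63  64  82 139 180 188 185 185 183 183 183 183]
115 (np.int64(289), np.int64(334)) H mid [-0.0003  0.0702] width mm 15.681892480734872
180 (np.int64(290), np.int64(332)) H mid [-0.0005  0.0477] width mm 15.315010622681427
250 (np.int64(291), np.int64(331)) H mid [-0.0005  0.0209] width mm 15.3522128056539
end [-0.0003  0.0742]
end [-0.0003  0.0737]
foot top [-0.0005  0.0852] row81-97 foot col: [ 61  77 156 206 214 219 218 211 202 192 178 159 141 115  97  97  97  96
  87  68  61  62]
```

View pics/side3.png

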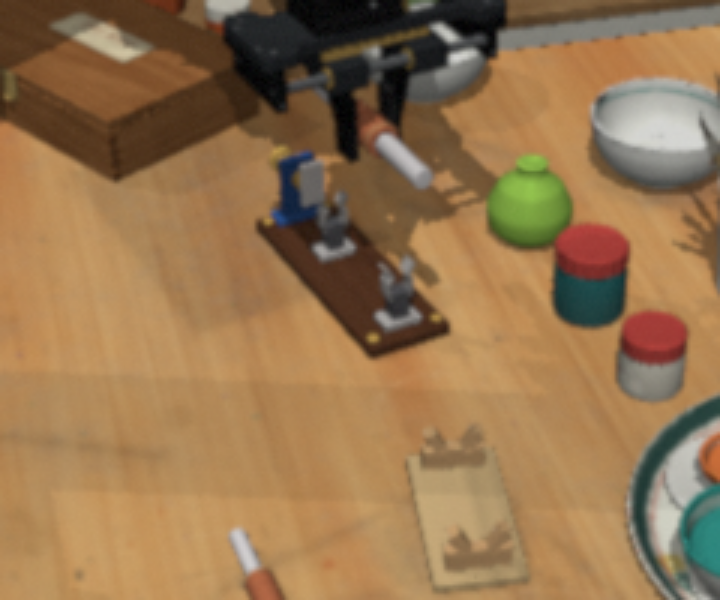

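Call:
jog_arm(motion=[0,0,0.76,0,0,0,1,0,0,0.76,0,0,0,1,0,0,0.76,0,0,0,1,0,0,0,0,0,0,1,0.1,0,0,0,0,0,1,0.1,0,0,0,0,0,1,0,0,0,0,0,0,1])

```text
time: 9.35
position: [0.5643, 0.137, 0.0589]
tool_rot: [0.617, 0.787, 0.0, 0.0]
ft_force: [0.4, -0.5, -1.9]
grip_width: 0.0246
grip_force: 45.0
```

```bash
python3 st.py
```

```text
t 9.35 H xy [-0.0011 -0.0009] z 0.0589 tcp axis in H deg -0.03 tilt [-0.0002  0.0011] F hx,hy,z [ 0.23 -0.59 -1.86] w 0.0246 44.97235614806414
```

Call:
jog_arm(motion=[0.05,0,0,0,0,0,1,0,0,0,0,0,0,1])

```text
time: 9.6
position: [0.5637, 0.1387, 0.0582]
tool_rot: [0.617, 0.787, 0.0, 0.0]
ft_force: [-0.2, -0.0, -1.0]
grip_width: 0.025
grip_force: 45.0
```

Call:
jog_arm(motion=[0.025,0,0,0,0,0,1,0,0,0,0,0,0,1])

```text
time: 9.85
position: [0.5635, 0.1394, 0.0579]
tool_rot: [0.617, 0.787, -0.0, 0.0]
ft_force: [-0.8, 0.1, -1.3]
grip_width: 0.025
grip_force: 45.0
```

Call:
jog_arm(motion=[0.025,0,0,0,0,0,1,0,0,0,0,0,0,1])

```text
time: 10.1
position: [0.5633, 0.1403, 0.0579]
tool_rot: [0.617, 0.787, -0.0, 0.0]
ft_force: [0.1, -1.0, -0.8]
grip_width: 0.0247
grip_force: 45.0
```

```bash
python3 st.py
```

```text
t 10.1 H xy [-0.0012  0.0025] z 0.0579 tcp axis in H deg 0.0 tilt [-0.0003  0.0001] F hx,hy,z [-0.17 -0.97 -0.81] w 0.0247 44.972610119730234
```

Call:
jog_arm(motion=[0.025,0,0,0,0,0,1,0,0,0,0,0,0,1])

```text
time: 10.35
position: [0.5632, 0.1412, 0.058]
tool_rot: [0.617, 0.787, -0.0, 0.0]
ft_force: [0.8, -1.4, -1.7]
grip_width: 0.0248
grip_force: 45.0
```

Call:
jog_arm(motion=[0.025,0,0,0,0,0,1,0,0,0,0,0,0,1])

```text
time: 10.6
position: [0.5629, 0.1422, 0.058]
tool_rot: [0.617, 0.787, -0.0, 0.0]
ft_force: [0.9, -2.5, -0.7]
grip_width: 0.0246
grip_force: 45.0
```

Call:
jog_arm(motion=[0,0,0,0,0,0,1])

```text
time: 10.72
position: [0.5629, 0.1422, 0.058]
tool_rot: [0.617, 0.787, -0.0, 0.0]
ft_force: [0.8, -2.8, -1.2]
grip_width: 0.0252
grip_force: 45.0
```

Call:
jog_arm(motion=[0,0,0,0,0,0,1])

```text
time: 10.85
position: [0.5629, 0.1422, 0.058]
tool_rot: [0.617, 0.787, -0.0, 0.0]
ft_force: [1.4, -3.4, -0.5]
grip_width: 0.0251
grip_force: 45.0
```

```bash
python3 st.py
```

```text
t 10.85 H xy [-0.0012  0.0045] z 0.058 tcp axis in H deg 0.01 tilt [-0.0002  0.0001] F hx,hy,z [ 0.58 -3.6  -0.5 ] w 0.0251 44.97310308739543
```

Call:
jog_arm(motion=[0,0,0.05,0,0,0,1,0,0,0.05,0,0,0,1,0,0,0,0,0,0,1])

```text
time: 11.22
position: [0.5631, 0.1424, 0.0547]
tool_rot: [0.617, 0.787, 0.0, 0.0]
ft_force: [-0.8, -3.3, 5.4]
grip_width: 0.0249
grip_force: 45.0
```

Call:
jog_arm(motion=[0,0,0.04,0,0,0,1,0,0,0,0,0,0,1])

```text
time: 11.48
position: [0.5634, 0.1424, 0.0542]
tool_rot: [0.617, 0.787, 0.001, 0.001]
ft_force: [-1.9, -3.8, 11.7]
grip_width: 0.0247
grip_force: 45.0
```

Call:
jog_arm(motion=[0,0,0.04,0,0,0,1,0,0,0,0,0,0,1])

```text
time: 11.72
position: [0.5639, 0.1424, 0.0534]
tool_rot: [0.617, 0.787, 0.001, 0.001]
ft_force: [-2.7, -3.5, 16.1]
grip_width: 0.0248
grip_force: 45.1
```

```bash
python3 st.py
```

```text
t 11.725 H xy [-0.0002  0.0045] z 0.0534 tcp axis in H deg -0.02 tilt [-0.0007  0.0031] F hx,hy,z [-3.4  -2.73 16.14] w 0.0248 45.0552112609148
```

Call:
jog_arm(motion=[0,-0.02,0.04,0,0,0,1,0,0,0,0,0,0,1])

```text
time: 11.98
position: [0.5641, 0.1424, 0.0522]
tool_rot: [0.617, 0.787, 0.002, 0.002]
ft_force: [-1.0, -3.1, 16.7]
grip_width: 0.0251
grip_force: 45.1
```

```bash
python3 st.py
```

```text
t 11.975 H xy [0.0001 0.0044] z 0.0522 tcp axis in H deg -0.01 tilt [-0.001   0.0055] F hx,hy,z [-1.72 -2.81 16.73] w 0.0251 45.06142035126686
```

Call:
jog_arm(motion=[0,-0.02,0.04,0,0,0,1,0,0,0,0,0,0,1])

```text
time: 12.22
position: [0.5637, 0.1423, 0.05]
tool_rot: [0.617, 0.787, 0.002, 0.002]
ft_force: [0.6, -4.0, 11.4]
grip_width: 0.0252
grip_force: 45.0
```

Call:
jog_arm(motion=[0,0,0.03,0,0,0,1,0,0,0,0,0,0,1])

```text
time: 12.48
position: [0.5634, 0.1422, 0.048]
tool_rot: [0.617, 0.787, 0.002, 0.002]
ft_force: [0.5, -3.0, 5.6]
grip_width: 0.0249
grip_force: 45.1
```

```bash
python3 st.py
```

```text
t 12.475 H xy [-0.0007  0.0044] z 0.048 tcp axis in H deg 0.07 tilt [-0.0004  0.0052] F hx,hy,z [-0.25 -3.03  5.64] w 0.0249 45.07063815370202
```

Call:
jog_arm(motion=[0,0,0.05,0,0,0,1,0,0,0,0,0,0,1])

```text
time: 12.72
position: [0.5633, 0.1423, 0.0457]
tool_rot: [0.617, 0.787, 0.002, 0.002]
ft_force: [1.3, -2.3, 5.7]
grip_width: 0.0251
grip_force: 45.1
```

Call:
jog_arm(motion=[0,0,0.04,0,0,0,1,0,0,0,0,0,0,1])

```text
time: 12.98
position: [0.5631, 0.1424, 0.044]
tool_rot: [0.617, 0.787, 0.002, 0.001]
ft_force: [1.4, -1.2, 5.7]
grip_width: 0.0249
grip_force: 45.1
```

Call:
jog_arm(motion=[0,0,0.03,0,0,0,1,0,0,0,0,0,0,1])

```text
time: 13.22
position: [0.563, 0.1425, 0.0427]
tool_rot: [0.617, 0.787, 0.002, 0.001]
ft_force: [0.9, -0.9, 5.2]
grip_width: 0.0252
grip_force: 45.1
```

```bash
python3 st.py
```

```text
t 13.225 H xy [-0.001   0.0048] z 0.0427 tcp axis in H deg 0.02 tilt [-0.0002  0.0043] F hx,hy,z [ 0.66 -1.05  5.24] w 0.0252 45.072127282619476
```

Call:
jog_arm(motion=[0,0,0.025,0,0,0,1,0,0,0,0,0,0,1])

```text
time: 13.48
position: [0.5629, 0.1426, 0.0418]
tool_rot: [0.617, 0.787, 0.002, 0.001]
ft_force: [0.1, -1.5, 5.7]
grip_width: 0.0249
grip_force: 45.1
```

Call:
jog_arm(motion=[0,0,0.025,0,0,0,1,0,0,0,0,0,0,1])

```text
time: 13.72
position: [0.563, 0.1426, 0.0417]
tool_rot: [0.617, 0.787, 0.002, 0.002]
ft_force: [-1.1, -0.5, 11.7]
grip_width: 0.0248
grip_force: 45.1
```

```bash
python3 st.py
```

```text
t 13.725 H xy [-0.001   0.0049] z 0.0417 tcp axis in H deg 0.01 tilt [-0.0003  0.0046] F hx,hy,z [-1.16 -0.24 11.7 ] w 0.0248 45.09699113667011
```

Call:
jog_arm(motion=[0,0,-0.03,0,0,0,1,0,0,0,0,0,0,1,0,0,0,0,0,0,-0.1,0,0,0,0,0,0,-0.1,0,0,0,0,0,0,-0.1,0,0,0,0,0,0,-0.1,0,0,0,0,0,0,-0.1], grip_force=10)

```text
time: 14.6
position: [0.561, 0.142, 0.0406]
tool_rot: [0.617, 0.787, -0.0, -0.0]
ft_force: [-0.4, 1.0, -0.8]
grip_width: 0.0477
grip_force: 0.0
```

```bash
python3 st.py
```

```text
t 14.6 H xy [-0.0031  0.0047] z 0.0406 tcp axis in H deg 0.01 tilt [ 0.0001 -0.0006] F hx,hy,z [-0.17  1.08 -0.77] w 0.0477 0.0
```

Call:
jog_arm(motion=[0,0,-0.3,0,0,0,-0.1,0,0,-1,0,0,0,-0.1,0,0,-1,0,0,0,-0.1,0,0,-1,0,0,0,-0.1,0,0,-1,0,0,0,-0.1,-0.5,0,-0.5,0,0,0,-0.1,0,0,0,0,0,0,-0.1,0,0,0,0,0,0,-0.1])

```text
time: 15.6
position: [0.565, 0.1228, 0.2321]
tool_rot: [0.617, 0.787, -0.0, -0.001]
ft_force: [-0.1, -0.2, -0.9]
grip_width: 0.0479
grip_force: 0.0
```

```bash
python3 st.py; python3 - <<'E'
from h import *
im=robot.camera('wrist'); C=cam('wrist'); cv2.imwrite('pics/w4full.png',im)
s=cv2.resize(robot.camera('side')[170:260,230:330],None,fx=3.5,fy=3.5,interpolation=2)
a=cv2.resize(im[0:290,225:405],None,fx=2,fy=2,interpolation=2)
out=np.zeros((580,720,3),np.uint8);out[:,:360]=a;out[:315,365:715]=s;cv2.imwrite('pics/w4.png',out)
E
```

```text
t 15.6 H xy [-0.0038 -0.0148] z 0.2321 tcp axis in H deg 0.04 tilt [ 0.0009 -0.0017] F hx,hy,z [-0.11 -0.18 -0.92] w 0.0479 0.0
```

View pics/w4.png

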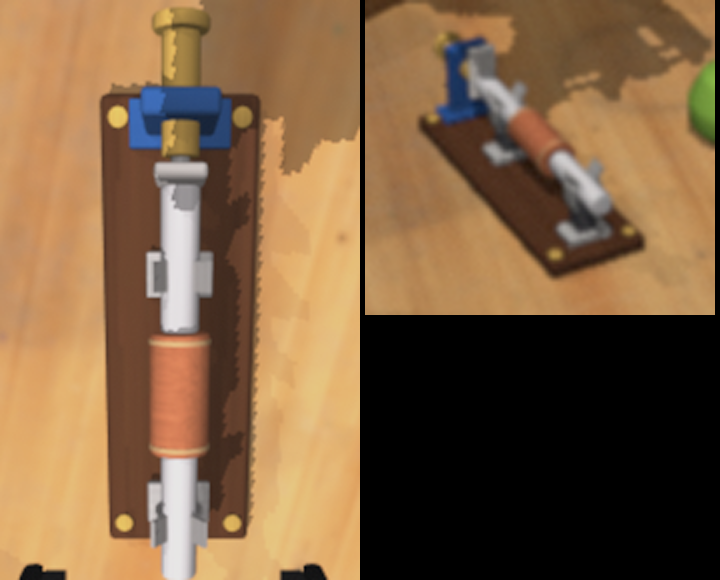

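The roller lies level in both clips and touches the foot. The plunger gap has shrunk from about 8 px to 4 px at a similar scale, so it is pushed in about 3.5 mm. Nothing else has been disturbed, so I'm handing in.

```bash
python3 -c "
from rig import robot
print(robot.hand_in())"
```

```text
the job is handed in; nothing more can be done
None
```

The roller is snapped into both clips, level and released, with the spring foot pushed in about 3.4 mm of its 6 mm (about 3.4 N by my estimate); the job was handed in at about 16 s, but the hand-in returned no verdict.

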